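# Put the photometer's filters away

### The job

The photometer is being put out of use: swing its flat cover fully aside around the pivot screw, pull every filter cartridge that is fitted out of its sprung bay and put each in the middle of a cell of its own in the white storage tray, resting on the floor of the cell (standing or lying). Leave the cover open until all of them are in the tray, then swing it back until it is fully shut, and do not disturb the two bottles.

Things in the scene. Friction and masses are not known exactly. Their poses are not given: they have to be found in the camera images.
- photometer: Bench photometer, white box fixed to the bench, 90 mm high, sloping front panel (display, keys) towards the robot. Origin on the bench below the middle of the filter port; x to the rear, y left, z up. It spans x -150 to +120, y -100 to +205 mm; its flat top (z 90 mm) starts at x -60 mm. On it a low round sample-tube collar with a black cap, 38 mm wide, 14 mm high, at x 97, y 155 mm.
- port (a point): middle of the filter port's mouth, level with the photometer's top. The port is 100 mm (x) by 128 mm (y) and 37 mm deep, to a metal deck. In the deck are four square bays, 37.5 mm wide, 45 mm deep, centred at x +-24, y +-27 mm. In each, a sprung detent slide with a round nose holds the cartridge by its groove: 10 to 15 N straight up over the first 20 mm, then less; free after 45 mm.
- cover (a joint): angle of the flat grey metal cover over the port, rad: 0 = fully shut (at its stop), growing as it swings clockwise seen from above, to the left over the photometer's top, to a stop at 1.75. The port is wholly clear from about 1.6. It turns stiffly (about 1 N at the knob) and stays where it is left. May start a little ajar.
- pivot (a point): the cover's pivot screw, on its vertical axis, at the cover's upper face (x 56, y 70, z 94 mm of the photometer); the screw's head stands 7 mm proud. The cover is 4 mm thick; when shut it reaches from 116 mm in front of the pivot (-x) to 10 mm behind, and from 144 mm right of it (-y) to 10 mm left.
- cover_knob (a point): middle of the upright round black finger knob on the cover, 20 mm diameter, 24 mm high (12 mm above the cover's upper face, 12 mm below the knob's top). When shut it lies 100 mm in front of (photometer -x) and 128 mm right of (-y) the pivot; it moves on a circle of 162 mm radius about the pivot.
- tray: loose white storage tray, 156 mm (x) by 188 mm (y), rim 22 mm high, 0.6 kg, on the bench to the robot's right. Origin under its middle. A floor 5 mm thick, parted into four cells (2 x 2) by ridges that rise 10 mm above the floor.
- cell1 (a point): middle of a cell's floor in the tray (the tray's x -38, y -46 mm, 5 mm above the bench); the cell is 72 mm (x) by 88 mm (y) inside; axes as the tray.
- cell2 (a point): middle of a cell's floor in the tray (the tray's x -38, y +46 mm, 5 mm above the bench); the cell is 72 mm (x) by 88 mm (y) inside; axes as the tray.
- cell3 (a point): middle of a cell's floor in the tray (the tray's x +38, y -46 mm, 5 mm above the bench); the cell is 72 mm (x) by 88 mm (y) inside; axes as the tray.
- cell4 (a point): middle of a cell's floor in the tray (the tray's x +38, y +46 mm, 5 mm above the bench); the cell is 72 mm (x) by 88 mm (y) inside; axes as the tray.
- filter1: filter cartridge, 75 mm tall, about 0.15 kg: black block 36 x 36 x 45 mm with a round glass in two sides, on top a grey ribbed grip 26 mm (x) by 14 mm (y), 30 mm tall. Origin on its axis 30 mm above its underside; z along the axis, the grip spans z +15 to +45 mm. May be absent; else it starts plugged in the bay at the photometer's x -24, y -27 mm, axes alike, origin 38 mm above the bench.
- filter2: filter cartridge, 75 mm tall, about 0.15 kg: black block 36 x 36 x 45 mm with a round glass in two sides, on top a grey ribbed grip 26 mm (x) by 14 mm (y), 30 mm tall. Origin on its axis 30 mm above its underside; z along the axis, the grip spans z +15 to +45 mm. May be absent; else it starts plugged in the bay at the photometer's x -24, y +27 mm, axes alike, origin 38 mm above the bench.
- filter3: filter cartridge, 75 mm tall, about 0.15 kg: black block 36 x 36 x 45 mm with a round glass in two sides, on top a grey ribbed grip 26 mm (x) by 14 mm (y), 30 mm tall. Origin on its axis 30 mm above its underside; z along the axis, the grip spans z +15 to +45 mm. May be absent; else it starts plugged in the bay at the photometer's x +24, y -27 mm, axes alike, origin 38 mm above the bench.
- filter4: filter cartridge, 75 mm tall, about 0.15 kg: black block 36 x 36 x 45 mm with a round glass in two sides, on top a grey ribbed grip 26 mm (x) by 14 mm (y), 30 mm tall. Origin on its axis 30 mm above its underside; z along the axis, the grip spans z +15 to +45 mm. May be absent; else it starts plugged in the bay at the photometer's x +24, y +27 mm, axes alike, origin 38 mm above the bench.
- reagent_bottle: bystander: loose grey reagent bottle with blue cap, 84 mm diameter, 170 mm tall, to the left of the photometer. Origin under its middle.
- stoppered_bottle: bystander: loose glass bottle with a glass stopper, 68 mm diameter, 137 mm tall, beyond the tray. Origin under its middle.
- tube_rack: bystander: fixed ivory rack of capped test tubes, 110 x 240 mm, 140 mm tall, at the far right. Origin under its middle.

How it is judged:
By the outcome, as a careful person would: the job done as asked, in the order asked, and still so for the second after the job is handed in, with the robot touching nothing.
Of filter1, filter2, filter3, filter4 only 2 to 4 are there at a start; the rules pass over those that are not, and their reading is None.
At some moment in a run one of tray may be knocked a few centimetres aside while the robot is not near it.
Once in a run the grip may slacken for a moment while it holds something.
It also fails if it takes over 210 s, if anything falls off the work surface, if the arm or the gripper's body presses on something with over 40 N, if the wrist force passes 120 N, or if a joint passes its speed limit or range.

### The arm

A 6-joint arm with a two-finger parallel gripper is mounted at the origin on the work surface. World frame = base frame: x ahead of the robot, y to its left, z up, the work surface at z = 0. Lengths are in m, angles in rad, forces in N, time in s.
With the tool pointing down it reaches from about 0.375 to 0.9 m from the base axis. Payload 3.1 kg.
Tool frame: the origin (TCP) lies midway between the tips of the shut fingers; the grasp point (between the pads) lies 19 mm behind it (tcp_to_grasp is the distance from the TCP to the grasp point, in m); z points along the fingers, y is the line along which they close (so a half turn about z gives the same grasp; the last joint's range is limited). The gripper opens to 87 mm and grips with 3 to 60 N. Pads are 19 mm wide; open, the fingers measure 117 mm over their backs; the gripper's body (75 mm by 190 mm) begins 51 mm behind the grasp point.
Start: joints at [-1.369, 0.527, 1.433, -0, 1.181, -0.178], TCP at [0.232, -0.58, 0.223] pointing down, gripper open.
Joint ranges: [-3.08, 3.08], [-0.75, 2.2], [0.22, 2.44], [-1.43, 4.57], [0, 2.65], [-2.85, 2.85]. Speed limits (rad/s): [2.79, 2.79, 3.14, 3.14, 3.14, 3.14].

### API

Orientations are given as [roll, pitch, yaw] about the fixed x, y, z axes, in that order (R = Rz(yaw) Ry(pitch) Rx(roll)).
In Python, from station import * gives the robot as it stands. The module is installed in compiled form; this text tells all that it offers.
- The arm moves only by the tool move_arm, never from a script. Its argument "plan" is a list of rows, each a list of 3 entries, a list of its own where there are three numbers: the turn, a rotation vector about the tool's x, y, z in degrees, then the shift along the tool's x, y, z in mm, then the gripper's target within -1 to 1 (shut at 1, half-way at 0, fully open at -1). A call has 1 to 12 rows; each row is the pose to reach, as a shift and turn from the pose commanded when the call began, along the tool's axes at that moment; what a row does not reach only later rows make up. A row lasts 1/8 s, in which the tool goes at most 62.5 mm and 10.7 degrees, less where a joint would pass 70% of its speed; a pose out of reach is approached as far as the arm can. A call with a gripper value outside its range is refused whole. The fingers move at their own pace and stop on an object; "grip_force" is the grip in N (left out, the last holds). Time passes only in rows, so rows that repeat a pose let the fingers close. It gives the time, the measured TCP pose, the force, the opening and the grip force at its end, in the units of the state.
- get_state(): the state, without advancing time (a new reading comes with each control period).
- snapshot(name): name is "side" or "top"; returns a dict with "color" (420x560x3 uint8, red, green, blue), "fx", "fy", "cx", "cy" (pixels), "D" ([k1, k2, p1, p2, k3] as OpenCV has them; the pictures are not rectified), "xyz" and "rotation" of the camera in the world. Camera axes: x right, y down, z forward; pixel columns grow to the right and rows downward; lengths in m; the calibration is good to about 2 mm. A picture is of the moment at which its call begins. There is no depth.
- finish_job(): hands the job in; it is judged then, once.
The state is a dict: "time": time; "joint_positions": joint angles; "joint_vel": joint speeds; "joint_torque": joint torques, N m; "tool_pos": TCP position; "tool_rot": TCP orientation; "force": force on the tool from outside, world axes, zero at the start; "moment": the same for the moment, N m; "finger_gap": finger opening in m; "finger_force": force on a finger pad.
Only numpy, scipy, OpenCV 4.12 (cv2) and the standard library are available. Lean on these libraries where they do the work, as an engineer would, in place of code of your own. Each camera call takes 0.05 s, during which the arm holds its last target. There are 200 camera calls.

## Working session

There is one attempt and no reset: what is moved stays moved. The work goes in short steps, Python scripts to look and compute and a tool call to move; the robot and the scene stay as the last step left them, time stands still between calls to the robot, and variables do not carry over. Pictures are saved under pics/ and viewed, at most 14 in all, crops included, and the job is handed in when it is done.

Besides the shell and the picture viewer there is one more tool, called after "Call:" in YAML: its name, and indented under it one key for each argument. move_arm: Moves the arm, as the interface text tells. Its arguments: {"type":"object","properties":{"plan":{"type":"array","items":{"type":"array"}},"grip_force":{"type":"number"}},"required":["plan"]}

```bash
mkdir -p pics; cat > h.py <<'E'
import numpy as np, cv2
from station import *
from scipy.spatial.transform import Rotation as R
def rot(s):
    r=np.array(s["rotation"],float)
    return r if r.shape==(3,3) else (R.from_euler('xyz',r).as_matrix() if r.size==3 else R.from_quat(r).as_matrix())
def K(s): return np.array([[s["fx"],0,s["cx"]],[0,s["fy"],s["cy"]],[0,0,1]],float)
def px2pt(s,uv,z):
    uv=np.array(uv,float).reshape(-1,1,2)
    n=cv2.undistortPoints(uv,K(s),np.array(s["D"],float)).reshape(-1,2)
    d=np.c_[n,np.ones(len(n))]@rot(s).T
    o=np.array(s["xyz"]); return o+d*((z-o[2])/d[:,2])[:,None]
def proj(s,P):
    P=np.array(P,float).reshape(-1,3); M=rot(s).T
    return cv2.projectPoints(P,cv2.Rodrigues(M)[0],-M@np.array(s["xyz"]),K(s),np.array(s["D"],float))[0].reshape(-1,2)
def save(s,n): cv2.imwrite("pics/"+n,cv2.resize(s["color"][:,:,::-1],(800,600),interpolation=cv2.INTER_CUBIC))
E
python3 - <<'E'
from h import *
for n in("top","side"):
    s=snapshot(n); save(s,n+"0.png"); print(n,s["xyz"],s["rotation"],s["fx"],s["cx"],s["cy"],s["D"])
print(get_state())
E
```

```text
top [ 0.50232198 -0.05583639  1.44444969] [-3.04575375 -0.02889867 -1.54462831] 467.3981722909516 287.8705252344725 207.13388705321643 [0.00163015 0.         0.         0.         0.        ]
side [0.07908322 0.64695666 0.95297545] [-2.33855269e+00 -1.58609100e-03 -2.47654990e+00] 420.6986855988644 278.07297663145033 211.5201311720913 [-0.05674003  0.          0.          0.          0.        ]
{'time': 0.1, 'joint_positions': array([-1.36851671e+00,  5.28375736e-01,  1.43377534e+00, -7.31876724e-06,
        1.18138630e+00, -1.78470940e-01]), 'joint_vel': array([ 0.00121974, -0.00190316, -0.0018872 ,  0.00121326,  0.00073596,
       -0.00125736]), 'joint_torque': array([ 1.99979222e-04, -4.40984058e+01, -1.77151269e+01,  6.34230673e-02,
        5.33920771e-02, -4.09780080e-05]), 'tool_pos': array([ 0.23216911, -0.57957083,  0.22166755]), 'tool_rot': array([-3.13967762e+00, -3.38579058e-04,  3.80753018e-01]), 'force': array([ 0.78608315,  0.78631535, -0.4698368 ]), 'moment': array([-0.00346394, -0.0132335 , -0.02392034]), 'finger_force': 0.0, 'finger_gap': 0.08707945384716945}
```

View pics/top0.png

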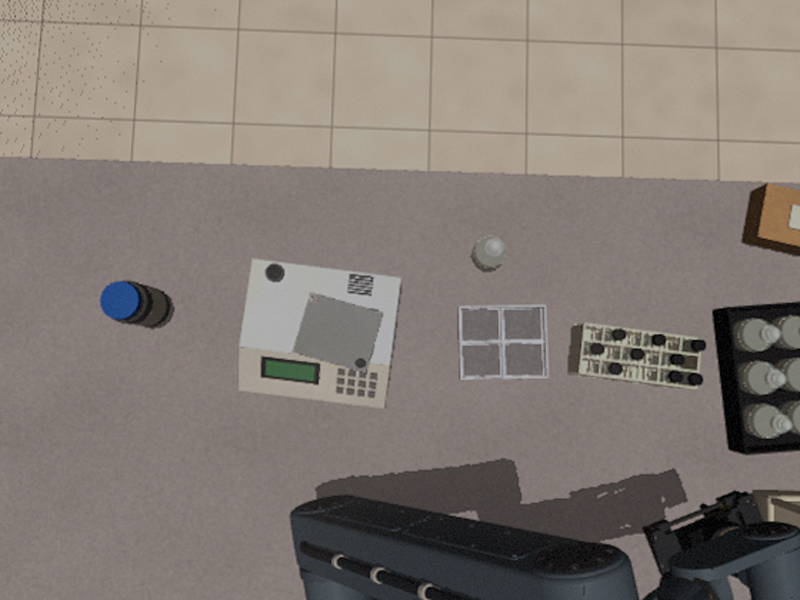

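View pics/side0.png

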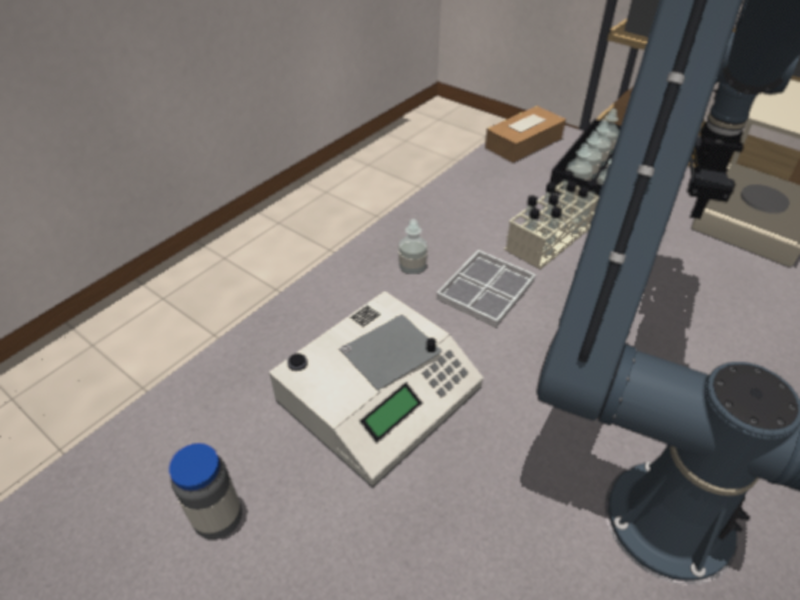

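The top view shows the photometer's rear corners at about (252,259) and (401,277), the cap at (275,272), the knob at (361,363) with the cover a bit ajar, and the tray at (459..549, 304..381). The view is clear, so I'll measure from it.

```bash
cat >> h.py <<'E'
def dark(s,roi,thr=60):
    x0,y0,x1,y1=roi; g=s["color"][y0:y1,x0:x1].max(2)
    n,l,st,c=cv2.connectedComponentsWithStats((g<thr).astype(np.uint8))
    return [(c[i]+[x0,y0],st[i,4]) for i in range(1,n) if st[i,4]>25]
def rigid2(A,B):
    A=np.array(A,float);B=np.array(B,float)[:,:2];a=A-A.mean(0);b=B-B.mean(0)
    th=np.arctan2((a[:,0]*b[:,1]-a[:,1]*b[:,0]).sum(),(a*b).sum())
    M=np.array([[np.cos(th),-np.sin(th)],[np.sin(th),np.cos(th)]]);t=B.mean(0)-M@A.mean(0)
    return th,t,np.linalg.norm(A@M.T+t-B,axis=1)
def tray(s):
    c=s["color"][195:285,300:400].astype(int); m=((c.min(2)>145)).astype(np.uint8)
    n,l,st,ce=cv2.connectedComponentsWithStats(m); k=1+np.argmax(st[1:,4])
    p=np.argwhere(l==k)[:,::-1]+[300,195]
    return px2pt(s,p.astype(float),0.022),st[k]
E
python3 - <<'E'
from h import *
s=snapshot("top")
d=dark(s,(170,175,285,290)); print(d)
cor=px2pt(s,np.array([[252,259],[401,277]])*.7,.09); print(cor)
cap=px2pt(s,np.array([[275,272]])*.7,.104)
fr=px2pt(s,np.array([[384,408],[239,391]])*.7,.02);print(fr)
th,t,r=rigid2([[.12,.205],[.12,-.1],[.097,.155]],np.r_[cor,cap]); print(th,t,r)
M=np.array([[np.cos(th),-np.sin(th)],[np.sin(th),np.cos(th)]])
kn=px2pt(s,np.array([[361,363]])*.7,.118); kl=(kn[0,:2]-t)@M; print("knob local",kl,kn)
v=kl-[.056,.07]; print(np.linalg.norm(v),np.degrees(np.arctan2(-.128,-.1)-np.arctan2(v[1],v[0])))
p,st=tray(s); print(st); rc=cv2.minAreaRect((p[:,:2]*1000).astype(np.float32)); print(rc)
print(px2pt(s,np.array([[459,306],[546,304],[549,378],[461,381]])*.7,.022))
b=px2pt(s,np.array([[122,301]])*.7,.17);print("bottle",b, px2pt(s,np.array([[494,245]])*.7,.137))
E
```

```text
[(array([191.33333333, 189.93333333]), np.int32(60)), (array([202.93197279, 257.12244898]), np.int32(147))]
[[ 0.69961152  0.23450317  0.09      ]
 [ 0.67175343 -0.06962065  0.09      ]]
[[ 0.40144326 -0.04220887  0.02      ]
 [ 0.42939438  0.26292974  0.02      ]]
-0.091538187623071 [0.5615309  0.04034399] [0.00099897 0.00060107 0.00159918]
knob local [-0.06297633 -0.04144535] [[0.49502969 0.00482885 0.118     ]]
0.16301973331890984 8.873228188841718
[ 21  18  63  53 682]
((549.111083984375, -291.80633544921875), (156.8059844970703, 188.78182983398438), 2.5476861000061035)
[[ 0.62139712 -0.1962417   0.022     ]
 [ 0.63106022 -0.38368156  0.022     ]
 [ 0.47316357 -0.39116189  0.022     ]
 [ 0.4620715  -0.20356587  0.022     ]]
bottle [[0.60028065 0.45768712 0.17      ]] [[ 0.73549256 -0.2523201   0.137     ]]
```

```bash
cat >> h.py <<'E'
TH,T0=-0.0915,np.array([.5615,.0403])
def W(x,y):
    c,s_=np.cos(TH),np.sin(TH); return np.array([c*x-s_*y,s_*x+c*y])/1000+T0
def rel(targets,st=None):
    """targets: list of (x,y,z,yaw)"""
    st=st or get_state(); R0=R.from_euler('xyz',st["tool_rot"])
    for x,y,z,yw in targets:
        Rt=R.from_euler('xyz',[np.pi,0,yw])
        print(np.round((R0.inv()*Rt).as_rotvec(degrees=True),1).tolist(),np.round(R0.inv().apply(np.array([x,y,z])-st["tool_pos"])*1000).tolist())
E
python3 - <<'E'
from h import *
rel([(.495,.005,.2,TH),(.495,.005,.1,TH)])
E
```

```text
[-0.1, 0.0, 27.1] [461.0, -445.0, 23.0]
[-0.1, 0.0, 27.1] [461.0, -445.0, 123.0]
```

Call:
move_arm:
  plan:
    - [[-0.1, 0, 27], [461, -445, 23], -0.3]
    - [[-0.1, 0, 27], [461, -445, 23], -0.3]
    - [[-0.1, 0, 27], [461, -445, 23], -0.3]
    - [[-0.1, 0, 27], [461, -445, 23], -0.3]
    - [[-0.1, 0, 27], [461, -445, 23], -0.3]
    - [[-0.1, 0, 27], [461, -445, 23], -0.3]
    - [[-0.1, 0, 27], [461, -445, 23], -0.3]
    - [[-0.1, 0, 27], [461, -445, 23], -0.3]
    - [[-0.1, 0, 27], [461, -445, 23], -0.3]
    - [[-0.1, 0, 27], [461, -445, 23], -0.3]
    - [[-0.1, 0, 27], [461, -445, 23], -0.3]
    - [[-0.1, 0, 27], [461, -445, 23], -0.3]
  grip_force: 12

```text
time: 1.65
tool_pos: [0.4948, 0.0049, 0.1993]
tool_rot: [3.139, 0.0, -0.088]
force: [-0.7, -0.8, 0.3]
finger_gap: 0.0565
finger_force: 0.0
```

Call:
move_arm:
  plan:
    - [[0, 0, 0], [0, 0, 50], -0.3]
    - [[0, 0, 0], [0, 0, 80], -0.3]
    - [[0, 0, 0], [0, 0, 97], -0.3]
    - [[0, 0, 0], [0, 0, 97], 0.2]
    - [[0, 0, 0], [0, 0, 97], 1]
    - [[0, 0, 0], [0, 0, 97], 1]
    - [[0, 0, 0], [0, 0, 97], 1]
    - [[0, 0, 0], [0, 0, 97], 1]
    - [[0, 0, 0], [0, 0, 97], 1]

```text
time: 2.78
tool_pos: [0.4976, 0.0045, 0.1035]
tool_rot: [3.141, -0.007, -0.091]
force: [4.3, 2.8, 0.3]
finger_gap: 0.0193
finger_force: 12.0
```

```bash
python3 - <<'E'
from h import *
st=get_state(); print(st["tool_pos"],st["force"],st["finger_gap"],st["finger_force"])
a0=np.arctan2(-.128,-.1)
M=lambda a:W(56+162.4*np.cos(a0-a),70+162.4*np.sin(a0-a))
p=st["tool_pos"]; c=[(a,np.linalg.norm(M(a)-p[:2])) for a in np.arange(0,.4,.01)]; a=min(c,key=lambda t:t[1]); print(a)
off=p[:2]-M(a[0]); print("off",off)
rel([(*(M(x)+off*(1-i/11)),p[2],TH) for i,x in enumerate(np.linspace(a[0],1.75,12))])
save(snapshot("side"),"side1.png")
E
```

```text
[0.49759795 0.00447515 0.10354131] [4.30062891 2.78168198 0.28272504] 0.019264902932474036 12.000144124031067
(np.float64(0.14), np.float64(0.0013529981860135596))
off [0.00061192 0.00120671]
[0.1, -0.4, 0.0] [0.0, 0.0, 0.0]
[0.1, -0.4, 0.0] [-15.0, -18.0, -0.0]
[0.1, -0.4, 0.0] [-28.0, -38.0, -0.0]
[0.1, -0.4, 0.0] [-37.0, -60.0, -0.0]
[0.1, -0.4, 0.0] [-43.0, -83.0, -0.0]
[0.1, -0.4, 0.0] [-46.0, -106.0, -0.0]
[0.1, -0.4, 0.0] [-45.0, -130.0, -0.0]
[0.1, -0.4, 0.0] [-40.0, -153.0, -0.0]
[0.1, -0.4, 0.0] [-33.0, -176.0, -0.0]
[0.1, -0.4, 0.0] [-22.0, -197.0, -0.0]
[0.1, -0.4, 0.0] [-8.0, -216.0, -0.0]
[0.1, -0.4, 0.0] [8.0, -233.0, -0.0]
```

View pics/side1.png

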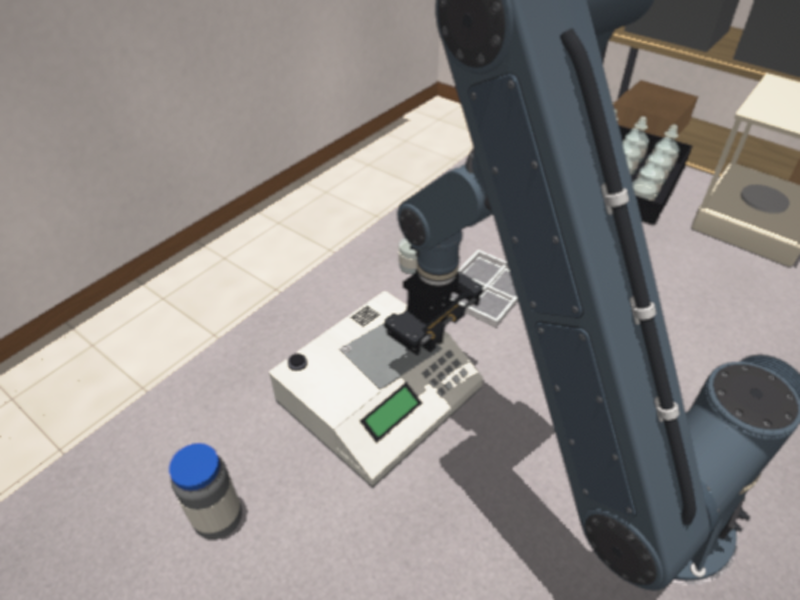

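The knob sits between the fingers at about (440,335), gap 19 mm. Next I swing it.

Call:
move_arm:
  plan:
    - [[0, 0, 0], [-15, -18, 0], 1]
    - [[0, 0, 0], [-28, -38, 0], 1]
    - [[0, 0, 0], [-37, -60, 0], 1]
    - [[0, 0, 0], [-43, -83, 0], 1]
    - [[0, 0, 0], [-46, -106, 0], 1]
    - [[0, 0, 0], [-45, -130, 0], 1]
    - [[0, 0, 0], [-40, -153, 0], 1]
    - [[0, 0, 0], [-33, -176, 0], 1]
    - [[0, 0, 0], [-22, -197, 0], 1]
    - [[0, 0, 0], [-8, -216, 0], 1]
    - [[0, 0, 0], [7, -231, 0], 1]
    - [[0, 0, 0], [7, -231, 0], 1]

```text
time: 4.32
tool_pos: [0.521, 0.2355, 0.1019]
tool_rot: [3.141, 0.002, -0.089]
force: [-2.6, 4.8, 0.4]
finger_gap: 0.0195
finger_force: 12.0
```

Call:
move_arm:
  plan:
    - [[0, 0, 0], [7, 0, 0], 1]
    - [[0, 0, 0], [7, 0, 0], 1]
    - [[0, 0, 0], [5, 0, 0], -0.2]
    - [[0, 0, 0], [5, 0, 0], -0.2]
    - [[0, 0, 0], [5, 0, 0], -0.2]
    - [[0, 0, 0], [5, 0, -50], -0.2]
    - [[0, 0, 0], [5, 0, -100], -0.2]
    - [[0, 0, 0], [-10, 60, -110], 0.2]
    - [[0, 0, 0], [-117, 598, -110], 0.2]
    - [[0, 0, 0], [-117, 598, -110], 0.2]
    - [[0, 0, 0], [-117, 598, -110], 0.2]
    - [[0, 0, 0], [-117, 598, -110], 0.2]

```text
time: 5.82
tool_pos: [0.4361, -0.0673, 0.213]
tool_rot: [3.139, -0.002, -0.091]
force: [1.7, -0.6, -0.9]
finger_gap: 0.0349
finger_force: 0.0
```

Call:
move_arm:
  plan:
    - [[0, 0, 0], [0, 0, 0], 0.26]
    - [[0, 0, 0], [-75, 340, 0], 0.26]
    - [[0, 0, 0], [-75, 340, 0], 0.26]
    - [[0, 0, 0], [-75, 340, 0], 0.26]
    - [[0, 0, 0], [-75, 340, 0], 0.26]
    - [[0, 0, 0], [-75, 340, 0], 0.26]
    - [[0, 0, 0], [-75, 340, 0], 0.26]

```text
time: 6.7
tool_pos: [0.331, -0.3995, 0.2133]
tool_rot: [3.138, -0.001, -0.092]
force: [0.5, -0.3, 0.7]
finger_gap: 0.0322
finger_force: 0.0
```

```bash
python3 - <<'E'
from h import *
s=snapshot("top"); c=s["color"][170:300,160:300]
cv2.imwrite("pics/top2.png",cv2.resize(c[:,:,::-1],None,fx=4,fy=4,interpolation=cv2.INTER_CUBIC))
print(get_state()["tool_pos"])
for f in [(-24,-27),(-24,27),(24,-27),(24,27)]: print((proj(s,[*W(*f),.083])-[160,170])*4)
k=W(56+162.4*np.cos(np.radians(131.7)),70+162.4*np.sin(np.radians(131.7))); print("knob open exp",k,(proj(s,[*k,.118])-[160,170])*4)
for d,a in dark(s,(160,170,300,300)): print(d,a,(d-[160,170])*4,px2pt(s,d,.118))
E
```

```text
[ 0.33056368 -0.40380361  0.21349728]
[[359.98904282 280.24464849]]
[[285.91805456 271.42542664]]
[[368.25570367 214.60955538]]
[[294.44836314 205.77507752]]
knob open exp [0.52715959 0.2355084 ] [[ 43.80268714 281.91367787]]
[191.63793103 190.18965517] 58 [126.55172414  80.75862069] [[0.67133478 0.18421312 0.118     ]]
[172.175 241.45 ] 40 [ 48.7 285.8] [[0.52452816 0.23195466 0.118     ]]
[184.375 258.025] 40 [ 97.5 352.1] [[0.47911128 0.19567872 0.118     ]]
[219.05454545 259.61818182] 55 [236.21818182 358.47272727] [[0.47715747 0.09864898 0.118     ]]
```

View pics/top2.png

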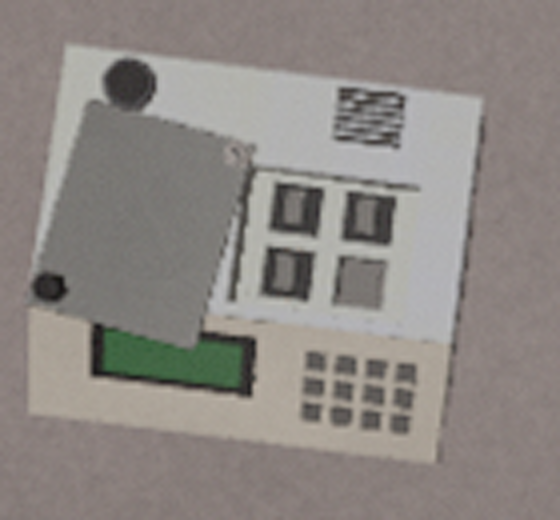

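Filters stand at (287,270)=filter2, (295,208)=filter4 and (368,216)=filter3. The bay at (360,282), filter1's, is empty. The cover is fully aside, and the positions match the projections.

```bash
python3 - <<'E'
from h import *
rel([(*W(24,-27),.16,TH),(*W(24,-27),.058,TH)])
E
```

```text
[0.5, -0.1, -0.1] [213.0, -437.0, 50.0]
[0.5, -0.1, -0.1] [212.0, -438.0, 152.0]
```

Call:
move_arm:
  plan:
    - [[0.1, 0, 0], [213, -437, 20], 0.26]
    - [[0.1, 0, 0], [213, -437, 40], 0.26]
    - [[0.1, 0, 0], [213, -437, 40], 0.26]
    - [[0.1, 0, 0], [213, -437, 40], 0.26]
    - [[0.1, 0, 0], [213, -437, 40], 0.26]
    - [[0.1, 0, 0], [213, -437, 40], 0.26]
    - [[0.1, 0, 0], [213, -437, 40], 0.26]
    - [[0.1, 0, 0], [213, -437, 40], 0.26]
    - [[0.1, 0, 0], [213, -437, 40], 0.26]
    - [[0.1, 0, 0], [213, -437, 40], 0.26]
    - [[0.1, 0, 0], [213, -437, 40], 0.26]
  grip_force: 45

```text
time: 8.12
tool_pos: [0.5822, 0.0185, 0.1726]
tool_rot: [3.141, 0.0, -0.092]
force: [-0.5, 0.3, 0.0]
finger_gap: 0.0323
finger_force: 0.0
```

```bash
python3 - <<'E'
from h import *
rel([(*W(24,-27),.058,TH)]); s=snapshot("top"); c=s["color"][170:300,160:300]
cv2.imwrite("pics/top3.png",cv2.resize(c[:,:,::-1],None,fx=4,fy=4,interpolation=cv2.INTER_CUBIC))
E
```

```text
[0.0, 0.0, -0.0] [1.0, 7.0, 115.0]
```

Call:
move_arm:
  plan:
    - [[0, 0, 0], [1, 7, 0], 0.26]
    - [[0, 0, 0], [1, 7, 40], 0.26]
    - [[0, 0, 0], [1, 7, 60], 0.26]
    - [[0, 0, 0], [1, 7, 60], 0.26]

```text
time: 8.68
tool_pos: [0.5819, 0.0112, 0.1111]
tool_rot: [-3.141, 0.003, -0.092]
force: [0.2, -0.0, 0.1]
finger_gap: 0.032
finger_force: 0.0
```

```bash
python3 - <<'E'
from h import *
rel([(*W(24,-27),.058,TH)]); print(get_state()["force"])
E
```

```text
[-0.0, 0.2, -0.0] [1.0, -0.0, 53.0]
[ 0.17377433 -0.04875605  0.08245939]
```

Aligned. I descend, grip and pull.

Call:
move_arm:
  plan:
    - [[0, 0, 0], [1, 0, 20], 0.26]
    - [[0, 0, 0], [1, 0, 40], 0.26]
    - [[0, 0, 0], [1, 0, 53], 0.26]
    - [[0, 0, 0], [1, 0, 53], 0.26]
    - [[0, 0, 0], [1, 0, 53], 1]
    - [[0, 0, 0], [1, 0, 53], 1]
    - [[0, 0, 0], [1, 0, 53], 1]
    - [[0, 0, 0], [1, 0, 53], 1]

```text
time: 9.68
tool_pos: [0.585, 0.0136, 0.0603]
tool_rot: [-3.139, -0.002, -0.091]
force: [1.1, 4.8, 1.3]
finger_gap: 0.014
finger_force: 44.6
```

Call:
move_arm:
  plan:
    - [[0, 0, 0], [0, 0, -5], 1]
    - [[0, 0, 0], [0, 0, -10], 1]
    - [[0, 0, 0], [0, 0, -15], 1]
    - [[0, 0, 0], [0, 0, -20], 1]
    - [[0, 0, 0], [0, 0, -27], 1]
    - [[0, 0, 0], [0, 0, -35], 1]
    - [[0, 0, 0], [0, 0, -45], 1]
    - [[0, 0, 0], [0, 0, -60], 1]
    - [[0, 0, 0], [0, 0, -85], 1]
    - [[0, 0, 0], [0, 0, -110], 1]
    - [[0, 0, 0], [0, 0, -110], 1]

```text
time: 11.05
tool_pos: [0.5858, 0.0112, 0.1725]
tool_rot: [3.14, -0.006, -0.09]
force: [0.8, 0.2, -2.3]
finger_gap: 0.0137
finger_force: 44.6
```

```bash
python3 - <<'E'
from h import *
print(get_state()["force"])
s=snapshot("top"); cv2.imwrite("pics/top4.png",cv2.resize(s["color"][150:330,150:400,::-1],None,fx=3,fy=3,interpolation=cv2.INTER_CUBIC))
s=snapshot("side"); cv2.imwrite("pics/side4.png",cv2.resize(s["color"][150:330,180:400,::-1],None,fx=3,fy=3,interpolation=cv2.INTER_CUBIC))
s=snapshot("top")
p,st=tray(s); print(st,cv2.minAreaRect((p[:,:2]*1000).astype(np.float32)))
E
```

```text
[ 0.82109354  0.15548464 -2.27593463]
[ 21  18  64  53 933] ((548.7659912109375, -291.92523193359375), (159.0186767578125, 190.2056427001953), 2.5932109355926514)
```

View pics/side4.png

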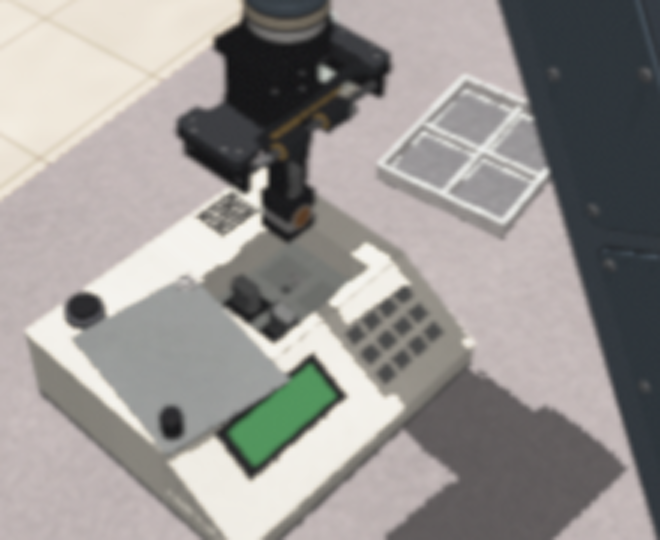

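The cartridge is out and held in the fingers. The port is clear and the tray is unchanged.

```bash
cat >> h.py <<'E'
CELL={1:(-38,-46),2:(-38,46),3:(38,-46),4:(38,46)}
def cell(k,c=(.549,-.292),yaw=.045):
    a=R.from_euler('z',yaw).apply([*CELL[k],0])[:2]/1000; return np.array(c)+a
E
python3 - <<'E'
from h import *
for k in CELL: print(k,cell(k))
rel([(*cell(4),.16,.045),(*cell(4),.06,.045)])
s=snapshot("top"); print(px2pt(s,np.array([[585,323],[578,375]])*.7,.14))
E
```

```text
1 [ 0.51310777 -0.33966286]
2 [ 0.50896917 -0.24775599]
3 [ 0.58903083 -0.33624401]
4 [ 0.58489223 -0.24433714]
[0.0, 0.1, -7.8] [25.0, 255.0, 9.0]
[0.0, 0.1, -7.8] [25.0, 255.0, 109.0]
[[ 0.58501707 -0.43402555  0.14      ]
 [ 0.48286087 -0.42034112  0.14      ]]
```

Call:
move_arm:
  plan:
    - [[0, 0, -7.8], [25, 50, 0], 1]
    - [[0, 0, -7.8], [25, 100, 0], 1]
    - [[0, 0, -7.8], [25, 150, 0], 1]
    - [[0, 0, -7.8], [25, 200, 0], 1]
    - [[0, 0, -7.8], [25, 240, 0], 1]
    - [[0, 0, -7.8], [25, 255, 20], 1]
    - [[0, 0, -7.8], [25, 255, 50], 1]
    - [[0, 0, -7.8], [25, 255, 70], 1]
    - [[0, 0, -7.8], [25, 255, 70], 1]
    - [[0, 0, -7.8], [25, 255, 70], 1]

```text
time: 12.5
tool_pos: [0.5863, -0.2434, 0.0992]
tool_rot: [-3.141, 0.0, 0.046]
force: [0.5, -0.3, -1.3]
finger_gap: 0.0136
finger_force: 44.6
```

```bash
python3 - <<'E'
from h import *
rel([(*cell(4),.06,.045)]); st=get_state(); print(st["force"],st["finger_gap"],st["tool_pos"])
s=snapshot("side"); cv2.imwrite("pics/side5.png",cv2.resize(s["color"][100:280,220:440,::-1],None,fx=3,fy=3,interpolation=cv2.INTER_CUBIC))
E
```

```text
[-0.0, 0.0, 0.1] [-1.0, 1.0, 39.0]
[ 0.45823218 -0.32441403 -1.34240774] 0.013593322383728035 [ 0.58626    -0.24335419  0.09915853]
```

View pics/side5.png

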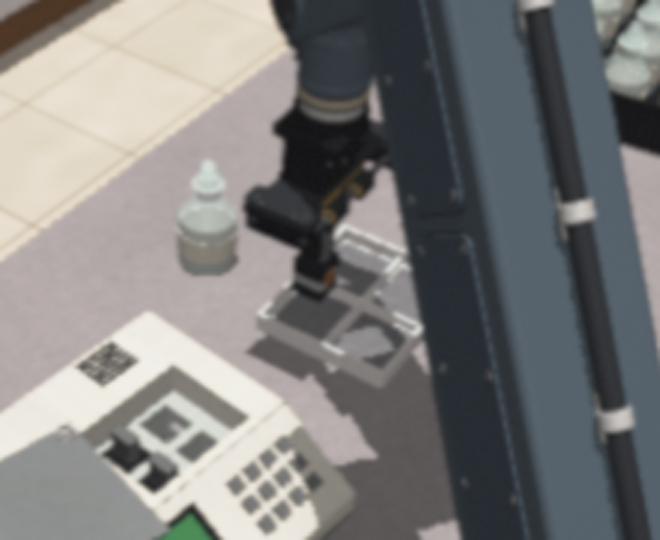

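The cartridge hangs over the tray's rear-left cell, at about (315,285). I lower it.

Call:
move_arm:
  plan:
    - [[0, 0, 0], [-1, 1, 20], 1]
    - [[0, 0, 0], [-1, 1, 32], 1]
    - [[0, 0, 0], [-1, 1, 37], 1]
    - [[0, 0, 0], [-1, 1, 40], 1]
    - [[0, 0, 0], [-1, 1, 40], 1]

```text
time: 13.18
tool_pos: [0.5854, -0.2452, 0.0597]
tool_rot: [3.141, -0.001, 0.046]
force: [-0.1, 0.1, -1.2]
finger_gap: 0.0135
finger_force: 44.6
```

Call:
move_arm:
  plan:
    - [[0, 0, 0], [0, 0, 2], 1]
    - [[0, 0, 0], [0, 0, 2], 1]

```text
time: 13.42
tool_pos: [0.5853, -0.2452, 0.0576]
tool_rot: [3.142, -0.001, 0.046]
force: [0.2, -0.1, -1.7]
finger_gap: 0.0139
finger_force: 44.6
```

Call:
move_arm:
  plan:
    - [[0, 0, 0], [0, 0, 1], 1]
    - [[0, 0, 0], [0, 0, 2], 1]
    - [[0, 0, 0], [0, 0, 2], 1]

```text
time: 13.8
tool_pos: [0.5855, -0.2451, 0.0571]
tool_rot: [3.141, -0.001, 0.046]
force: [-1.5, 1.7, 6.5]
finger_gap: 0.0136
finger_force: 44.7
```

Call:
move_arm:
  plan:
    - [[0, 0, 0], [0, 0, -1], 0.26]
    - [[0, 0, 0], [0, 0, -1], 0.26]
    - [[0, 0, 0], [0, 0, -1], 0.26]
    - [[0, 0, 0], [0, 0, -1], 0.26]
    - [[0, 0, 0], [0, 0, -30], 0.26]
    - [[0, 0, 0], [0, 0, -80], 0.26]
    - [[0, 0, 0], [0, 0, -115], 0.26]
    - [[0, 0, 0], [0, 0, -115], 0.26]

```text
time: 14.8
tool_pos: [0.5872, -0.2464, 0.174]
tool_rot: [3.137, -0.007, 0.046]
force: [0.5, 0.3, -0.6]
finger_gap: 0.0323
finger_force: 0.0
```

```bash
python3 - <<'E'
from h import *
rel([(*W(24,27),.16,TH)]);print(get_state()["tool_pos"])
E
```

```text
[0.2, -0.4, 7.9] [15.0, -311.0, 13.0]
[ 0.58722211 -0.24638408  0.1740293 ]
```

Call:
move_arm:
  plan:
    - [[0, 0, 7.9], [15, -60, 0], 0.26]
    - [[0, 0, 7.9], [15, -120, 0], 0.26]
    - [[0, 0, 7.9], [15, -180, 0], 0.26]
    - [[0, 0, 7.9], [15, -240, 0], 0.26]
    - [[0, 0, 7.9], [15, -290, 0], 0.26]
    - [[0, 0, 7.9], [15, -311, 10], 0.26]
    - [[0, 0, 7.9], [15, -311, 40], 0.26]
    - [[0, 0, 7.9], [15, -311, 60], 0.26]
    - [[0, 0, 7.9], [15, -311, 60], 0.26]
    - [[0, 0, 7.9], [15, -311, 60], 0.26]

```text
time: 16.05
tool_pos: [0.5862, 0.0656, 0.1103]
tool_rot: [3.141, -0.0, -0.093]
force: [-0.3, 0.1, -0.7]
finger_gap: 0.0323
finger_force: 0.0
```

```bash
python3 - <<'E'
from h import *
rel([(*W(24,27),.058,TH)]);print(get_state()["tool_pos"])
E
```

```text
[0.0, -0.0, -0.1] [2.0, 0.0, 52.0]
[0.58622539 0.06556201 0.11033906]
```

Call:
move_arm:
  plan:
    - [[0, 0, 0], [2, 0, 20], 0.26]
    - [[0, 0, 0], [2, 0, 40], 0.26]
    - [[0, 0, 0], [2, 0, 52], 0.26]
    - [[0, 0, 0], [2, 0, 52], 0.26]
    - [[0, 0, 0], [2, 0, 52], 1]
    - [[0, 0, 0], [2, 0, 52], 1]
    - [[0, 0, 0], [2, 0, 52], 1]
    - [[0, 0, 0], [2, 0, 52], 1]
    - [[0, 0, 0], [2, 0, 52], 1]

```text
time: 17.18
tool_pos: [0.5886, 0.0674, 0.0594]
tool_rot: [-3.139, -0.002, -0.093]
force: [0.7, 4.8, 2.8]
finger_gap: 0.0137
finger_force: 45.0
```

Call:
move_arm:
  plan:
    - [[0, 0, 0], [0, 0, -5], 1]
    - [[0, 0, 0], [0, 0, -10], 1]
    - [[0, 0, 0], [0, 0, -15], 1]
    - [[0, 0, 0], [0, 0, -20], 1]
    - [[0, 0, 0], [0, 0, -27], 1]
    - [[0, 0, 0], [0, 0, -35], 1]
    - [[0, 0, 0], [0, 0, -45], 1]
    - [[0, 0, 0], [0, 0, -60], 1]
    - [[0, 0, 0], [0, 0, -85], 1]
    - [[0, 0, 0], [0, 0, -110], 1]
    - [[0, 0, 0], [0, 0, -110], 1]

```text
time: 18.55
tool_pos: [0.5895, 0.0651, 0.1716]
tool_rot: [3.14, -0.006, -0.092]
force: [0.9, -0.4, -2.2]
finger_gap: 0.0136
finger_force: 45.0
```

```bash
python3 - <<'E'
from h import *
s=snapshot("top")
p,st=tray(s); c=cv2.minAreaRect((p[:,:2]*1000).astype(np.float32)); print(st,c); print(get_state()["tool_pos"])
cv2.imwrite("pics/top6.png",cv2.resize(s["color"][150:300,160:410,::-1],None,fx=3,fy=3,interpolation=cv2.INTER_CUBIC))
rel([(*cell(2),.16,.045),(*cell(2),.057,.045)])
E
```

```text
[ 21  18  63  53 932] ((548.6110229492188, -292.1522216796875), (158.3654022216797, 190.31488037109375), 1.6378931999206543)
[0.58835029 0.06530073 0.17000773]
[0.1, -0.2, -7.9] [-50.0, 319.0, 10.0]
[0.1, -0.2, -7.9] [-51.0, 319.0, 113.0]
```

View pics/top6.png

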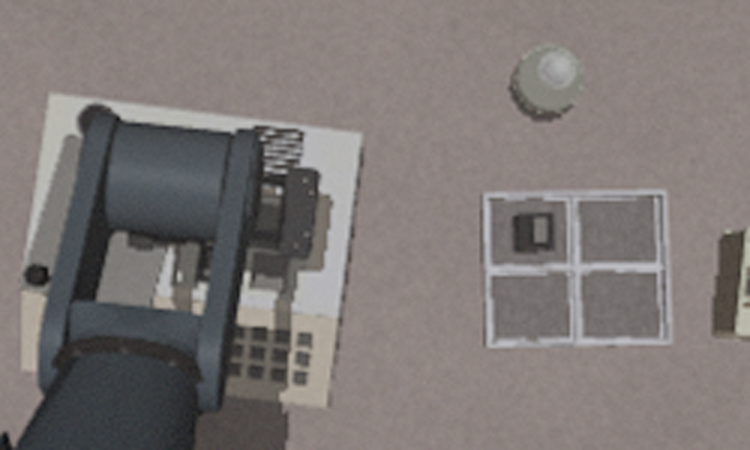

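The first cartridge stands in the middle of the rear-left cell (533,232), and the tray hasn't moved. The next one goes to cell2.

Call:
move_arm:
  plan:
    - [[0, 0, -7.9], [-10, 60, 0], 1]
    - [[0, 0, -7.9], [-20, 120, 0], 1]
    - [[0, 0, -7.9], [-30, 180, 0], 1]
    - [[0, 0, -7.9], [-42, 240, 0], 1]
    - [[0, 0, -7.9], [-49, 295, 0], 1]
    - [[0, 0, -7.9], [-50, 319, 10], 1]
    - [[0, 0, -7.9], [-50, 319, 40], 1]
    - [[0, 0, -7.9], [-50, 319, 70], 1]
    - [[0, 0, -7.9], [-50, 319, 85], 1]
    - [[0, 0, -7.9], [-50, 319, 85], 1]
    - [[0, 0, -7.9], [-50, 319, 85], 1]

```text
time: 19.98
tool_pos: [0.5094, -0.2473, 0.0842]
tool_rot: [3.141, -0.001, 0.046]
force: [-0.3, 0.1, -1.5]
finger_gap: 0.014
finger_force: 45.0
```

```bash
python3 - <<'E'
from h import *
rel([(*cell(2),.0565,.045)]);st=get_state();print(st["tool_pos"],st["finger_gap"],st["force"])
E
```

```text
[0.1, -0.1, 0.1] [-0.0, 0.0, 28.0]
[ 0.50937059 -0.24730422  0.08416512] 0.01400599381139124 [-0.31801442  0.14929464 -1.49135946]
```

Call:
move_arm:
  plan:
    - [[0, 0, 0], [0, 0, 15], 1]
    - [[0, 0, 0], [0, 0, 23], 1]
    - [[0, 0, 0], [0, 0, 26], 1]
    - [[0, 0, 0], [0, 0, 28], 1]
    - [[0, 0, 0], [0, 0, 28], 1]

```text
time: 20.6
tool_pos: [0.5085, -0.2468, 0.0563]
tool_rot: [-3.141, 0.0, 0.046]
force: [-3.4, 1.2, 3.4]
finger_gap: 0.0136
finger_force: 45.0
```

Contact, so I release and go back for filter2.

Call:
move_arm:
  plan:
    - [[0, 0, 0], [0, 0, 0], 0.26]
    - [[0, 0, 0], [0, 0, 0], 0.26]
    - [[0, 0, 0], [0, 0, 0], 0.26]
    - [[0, 0, 0], [0, 0, 0], 0.26]
    - [[0, 0, 0], [0, 0, -30], 0.26]
    - [[0, 0, 0], [0, 0, -80], 0.26]
    - [[0, 0, 0], [0, 0, -115], 0.26]
    - [[0, 0, 0], [0, 0, -115], 0.26]

```text
time: 21.6
tool_pos: [0.5106, -0.2483, 0.1735]
tool_rot: [3.137, -0.006, 0.046]
force: [0.6, -0.5, -1.4]
finger_gap: 0.0321
finger_force: 0.0
```

```bash
python3 - <<'E'
from h import *
rel([(*W(-24,27),.16,TH)]);print(get_state()["tool_pos"])
E
```

```text
[0.2, -0.4, 7.9] [44.0, -316.0, 12.0]
[ 0.5106016  -0.24831051  0.1734815 ]
```

Call:
move_arm:
  plan:
    - [[0, 0, 7.9], [15, -60, 0], 0.26]
    - [[0, 0, 7.9], [30, -120, 0], 0.26]
    - [[0, 0, 7.9], [40, -180, 0], 0.26]
    - [[0, 0, 7.9], [44, -240, 0], 0.26]
    - [[0, 0, 7.9], [44, -295, 0], 0.26]
    - [[0, 0, 7.9], [44, -316, 10], 0.26]
    - [[0, 0, 7.9], [44, -316, 40], 0.26]
    - [[0, 0, 7.9], [44, -316, 60], 0.26]
    - [[0, 0, 7.9], [44, -316, 60], 0.26]
    - [[0, 0, 7.9], [44, -316, 60], 0.26]

```text
time: 22.85
tool_pos: [0.5383, 0.0706, 0.1103]
tool_rot: [-3.142, 0.0, -0.092]
force: [-0.0, -0.2, -0.1]
finger_gap: 0.0322
finger_force: 0.0
```

```bash
python3 - <<'E'
from h import *
rel([(*W(-24,27),.058,TH)]);print(get_state()["tool_pos"])
E
```

```text
[-0.0, 0.0, -0.1] [2.0, 1.0, 52.0]
[0.53830926 0.07057471 0.11031704]
```

Call:
move_arm:
  plan:
    - [[0, 0, 0], [2, 1, 20], 0.26]
    - [[0, 0, 0], [2, 1, 40], 0.26]
    - [[0, 0, 0], [2, 1, 52], 0.26]
    - [[0, 0, 0], [2, 1, 52], 0.26]
    - [[0, 0, 0], [2, 1, 52], 1]
    - [[0, 0, 0], [2, 1, 52], 1]
    - [[0, 0, 0], [2, 1, 52], 1]
    - [[0, 0, 0], [2, 1, 52], 1]
    - [[0, 0, 0], [2, 1, 52], 1]

```text
time: 23.98
tool_pos: [0.541, 0.072, 0.0594]
tool_rot: [-3.137, -0.002, -0.095]
force: [0.7, 8.8, 2.1]
finger_gap: 0.0136
finger_force: 45.0
```

Call:
move_arm:
  plan:
    - [[0, 0, 0], [0, 0, -5], 1]
    - [[0, 0, 0], [0, 0, -10], 1]
    - [[0, 0, 0], [0, 0, -15], 1]
    - [[0, 0, 0], [0, 0, -20], 1]
    - [[0, 0, 0], [0, 0, -27], 1]
    - [[0, 0, 0], [0, 0, -35], 1]
    - [[0, 0, 0], [0, 0, -45], 1]
    - [[0, 0, 0], [0, 0, -60], 1]
    - [[0, 0, 0], [0, 0, -85], 1]
    - [[0, 0, 0], [0, 0, -110], 1]
    - [[0, 0, 0], [0, 0, -125], 1]
    - [[0, 0, 0], [0, 0, -125], 1]

```text
time: 25.48
tool_pos: [0.5409, 0.0693, 0.1849]
tool_rot: [3.141, -0.003, -0.092]
force: [-0.4, -0.9, -1.6]
finger_gap: 0.0133
finger_force: 45.0
```

```bash
python3 - <<'E'
from h import *
s=snapshot("top")
p,st=tray(s); c=cv2.minAreaRect((p[:,:2]*1000).astype(np.float32)); print(st,c); print(get_state()["tool_pos"],get_state()["joint_positions"])
cv2.imwrite("pics/top7.png",cv2.resize(s["color"][150:300,160:410,::-1],None,fx=3,fy=3,interpolation=cv2.INTER_CUBIC))
for y in (.045+np.pi/2,): rel([(*cell(1),.18,y),(*cell(1),.057,y)])
E
```

```text
[ 21  18  63  53 884] ((548.605224609375, -291.9499816894531), (158.3654022216797, 189.9102020263672), 1.6378931999206543)
[0.54012636 0.06933056 0.18381919] [-7.75321075e-02  4.70385780e-01  1.67648532e+00 -1.66113751e-04
  9.93718549e-01  1.58561739e+00]
[0.1, -0.0, -97.9] [11.0, 410.0, 4.0]
[0.1, -0.0, -97.9] [11.0, 410.0, 127.0]
```

View pics/top7.png

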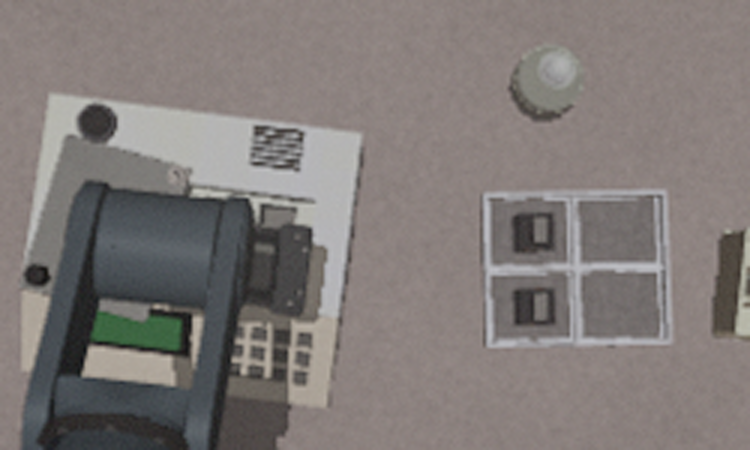

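Both cartridges stand centred, at (533,232) and (533,306). The third goes to the front-right cell, with the gripper turned 90° to stay clear of the rack.

Call:
move_arm:
  plan:
    - [[0, 0, -9], [1, 40, 0], 1]
    - [[0, 0, -18], [2, 80, 0], 1]
    - [[0, 0, -27], [3, 120, 0], 1]
    - [[0, 0, -36], [4, 160, 0], 1]
    - [[0, 0, -45], [5, 200, 0], 1]
    - [[0, 0, -54], [6, 240, 0], 1]
    - [[0, 0, -63], [8, 280, 0], 1]
    - [[0, 0, -72], [10, 320, 0], 1]
    - [[0, 0, -81], [11, 360, 0], 1]
    - [[0, 0, -90], [11, 390, 0], 1]
    - [[0, 0, -98], [11, 410, 10], 1]
    - [[0, 0, -98], [11, 410, 20], 1]

```text
time: 27.02
tool_pos: [0.5126, -0.3408, 0.1617]
tool_rot: [-3.141, -0.001, 1.614]
force: [-0.2, 0.1, -1.7]
finger_gap: 0.0135
finger_force: 45.0
```

```bash
python3 - <<'E'
from h import *
rel([(*cell(1),.0565,.045+np.pi/2)]);st=get_state();print(st["tool_pos"],st["finger_gap"],st["force"])
s=snapshot("top"); cv2.imwrite("pics/top8.png",cv2.resize(s["color"][150:330,200:450,::-1],None,fx=3,fy=3,interpolation=cv2.INTER_CUBIC))
E
```

```text
[-0.0, -0.1, -0.1] [1.0, 1.0, 105.0]
[ 0.51260189 -0.34080717  0.16174781] 0.01346087777195116 [-0.1701764   0.08608794 -1.72761721]
```

View pics/top8.png

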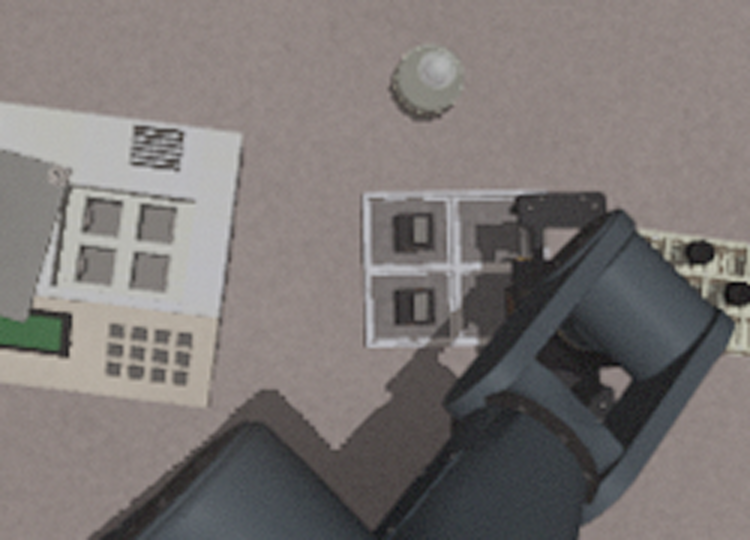

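All four bays are empty, the tray is in place, and the gripper lies along x over the front-right cell. I lower it.

Call:
move_arm:
  plan:
    - [[0, 0, 0], [1, 1, 40], 1]
    - [[0, 0, 0], [1, 1, 75], 1]
    - [[0, 0, 0], [1, 1, 95], 1]
    - [[0, 0, 0], [1, 1, 102], 1]
    - [[0, 0, 0], [1, 1, 105], 1]
    - [[0, 0, 0], [1, 1, 105], 1]

```text
time: 27.82
tool_pos: [0.5148, -0.3387, 0.0591]
tool_rot: [3.14, 0.001, 1.618]
force: [-0.3, -0.4, -1.8]
finger_gap: 0.0137
finger_force: 45.0
```

Call:
move_arm:
  plan:
    - [[0, 0, 0], [0, -1, 1], 1]
    - [[0, 0, 0], [0, -1, 2.5], 1]
    - [[0, 0, 0], [0, -1, 2.5], 1]

```text
time: 28.2
tool_pos: [0.5135, -0.339, 0.0563]
tool_rot: [3.141, 0.0, 1.618]
force: [0.7, 0.7, -0.5]
finger_gap: 0.0136
finger_force: 45.0
```

Call:
move_arm:
  plan:
    - [[0, 0, 0], [0, 0, 0.5], 1]
    - [[0, 0, 0], [0, 0, 0.5], 0.26]
    - [[0, 0, 0], [0, 0, 0.5], 0.26]
    - [[0, 0, 0], [0, 0, 0.5], 0.26]
    - [[0, 0, 0], [0, 0, 0.5], 0.26]
    - [[0, 0, 0], [0, 0, -30], 0.26]
    - [[0, 0, 0], [0, 0, -80], 0.26]
    - [[0, 0, 0], [0, 0, -130], 0.26]
    - [[0, 0, 0], [0, 0, -130], 0.26]
  grip_force: 12

```text
time: 29.32
tool_pos: [0.5158, -0.3409, 0.1908]
tool_rot: [3.134, 0.008, 1.618]
force: [0.0, 0.3, 0.8]
finger_gap: 0.0324
finger_force: 0.0
```

```bash
python3 - <<'E'
from h import *
a=a0=np.arctan2(-.128,-.1)-1.75
k=W(56+162.4*np.cos(a),70+162.4*np.sin(a)); print(k)
rel([(.5,-.12,.2,TH),(*k,.2,TH)]);print(get_state()["tool_pos"])
E
```

```text
[0.52708289 0.2354517 ]
[0.7, -0.1, 98.0] [221.0, -5.0, -11.0]
[0.7, -0.1, 98.0] [575.0, 39.0, -13.0]
[ 0.51580763 -0.34094259  0.19079265]
```

Call:
move_arm:
  plan:
    - [[0, 0, 9], [50, 0, -10], -0.2]
    - [[0, 0, 18], [100, 0, -12], -0.2]
    - [[0, 0, 27], [150, 0, -12], -0.2]
    - [[0, 0, 36], [200, 0, -12], -0.2]
    - [[0, 0, 45], [250, 5, -12], -0.2]
    - [[0, 0, 54], [300, 10, -12], -0.2]
    - [[0, 0, 63], [350, 15, -12], -0.2]
    - [[0, 0, 72], [400, 20, -12], -0.2]
    - [[0, 0, 81], [450, 27, -12], -0.2]
    - [[0, 0, 90], [505, 33, -12], -0.2]
    - [[0, 0, 98], [555, 39, -12], -0.2]
    - [[0, 0, 98], [574, 39, -12], -0.2]

```text
time: 30.82
tool_pos: [0.5242, 0.2388, 0.1967]
tool_rot: [3.141, 0.001, -0.088]
force: [-1.0, -1.1, 0.1]
finger_gap: 0.0522
finger_force: 0.0
```

```bash
python3 - <<'E'
from h import *
k=(.5255,.234); rel([(*k,.102,TH)]);print(get_state()["tool_pos"])
s=snapshot("top"); p,st=tray(s); print(st,cv2.minAreaRect((p[:,:2]*1000).astype(np.float32)))
cv2.imwrite("pics/top9.png",cv2.resize(s["color"][170:300,290:420,::-1],None,fx=4,fy=4,interpolation=cv2.INTER_CUBIC))
E
```

```text
[0.0, 0.1, 0.2] [2.0, 5.0, 95.0]
[0.52419562 0.23875108 0.19673329]
[ 21  18  63  53 930] ((548.60205078125, -291.83758544921875), (158.3654022216797, 190.13510131835938), 1.6378931999206543)
```

View pics/top9.png

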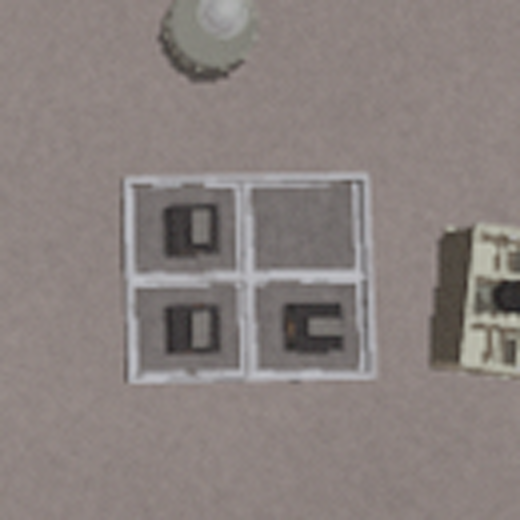

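All three stand centred in their own cells, at about (190,230), (190,328) and (312,327). Now I close the cover.

Call:
move_arm:
  plan:
    - [[0, 0, 0], [2, 5, 40], -0.2]
    - [[0, 0, 0], [2, 5, 75], -0.2]
    - [[0, 0, 0], [2, 5, 95], -0.2]
    - [[0, 0, 0], [2, 5, 95], 0.3]
    - [[0, 0, 0], [2, 5, 95], 1]
    - [[0, 0, 0], [2, 5, 95], 1]
    - [[0, 0, 0], [2, 5, 95], 1]
    - [[0, 0, 0], [2, 5, 95], 1]

```text
time: 31.88
tool_pos: [0.5247, 0.2335, 0.104]
tool_rot: [-3.138, 0.003, -0.093]
force: [-4.7, 6.3, 3.5]
finger_gap: 0.0196
finger_force: 12.0
```

```bash
python3 - <<'E'
from h import *
st=get_state(); print(st["tool_pos"],st["force"],st["finger_gap"])
a0=np.arctan2(-.128,-.1)
M=lambda a:W(56+162.4*np.cos(a0-a),70+162.4*np.sin(a0-a))
p=st["tool_pos"]; a=min(np.arange(1.4,1.9,.01),key=lambda a:np.linalg.norm(M(a)-p[:2])); print(a)
off=p[:2]-M(a); print("off",off,M(0))
rel([(*(M(x)+off*(1-i/12)),p[2],TH) for i,x in enumerate(np.linspace(a,0,13))])
E
```

```text
[0.52470602 0.23352599 0.10400832] [-4.65550643  6.28934682  3.48832442] 0.01960837388398683
1.7300000000000002
off [2.14870019e-04 3.18493343e-05] [ 0.51240606 -0.01341403]
[-0.2, 0.2, -0.1] [0.0, 0.0, 0.0]
[-0.2, 0.2, -0.1] [-16.0, 17.0, -0.0]
[-0.2, 0.2, -0.1] [-29.0, 36.0, -0.0]
[-0.2, 0.2, -0.1] [-40.0, 57.0, -0.0]
[-0.2, 0.2, -0.1] [-47.0, 80.0, -0.0]
[-0.2, 0.2, -0.1] [-51.0, 103.0, -0.0]
[-0.2, 0.2, -0.1] [-52.0, 126.0, -0.0]
[-0.2, 0.2, -0.1] [-49.0, 149.0, -0.0]
[-0.2, 0.2, -0.1] [-43.0, 172.0, -1.0]
[-0.2, 0.2, -0.1] [-34.0, 193.0, -1.0]
[-0.2, 0.2, -0.1] [-22.0, 213.0, -1.0]
[-0.2, 0.2, -0.1] [-7.0, 231.0, -1.0]
[-0.2, 0.2, -0.1] [11.0, 247.0, -1.0]
```

Call:
move_arm:
  plan:
    - [[0, 0, 0], [-16, 17, 0], 1]
    - [[0, 0, 0], [-29, 36, 0], 1]
    - [[0, 0, 0], [-40, 57, 0], 1]
    - [[0, 0, 0], [-47, 80, 0], 1]
    - [[0, 0, 0], [-51, 103, 0], 1]
    - [[0, 0, 0], [-52, 126, 0], 1]
    - [[0, 0, 0], [-49, 149, 0], 1]
    - [[0, 0, 0], [-43, 172, 0], 1]
    - [[0, 0, 0], [-34, 193, 0], 1]
    - [[0, 0, 0], [-22, 213, 0], 1]
    - [[0, 0, 0], [-7, 231, 0], 1]
    - [[0, 0, 0], [11, 247, 0], 1]

```text
time: 33.38
tool_pos: [0.5111, -0.0127, 0.1033]
tool_rot: [-3.134, 0.01, -0.095]
force: [-10.6, 26.1, 12.4]
finger_gap: 0.025
finger_force: 12.0
```

Call:
move_arm:
  plan:
    - [[0, 0, 0], [0, 0, 0], 1]
    - [[0, 0, 0], [2, 2, 0], 1]
    - [[0, 0, 0], [2, 2, 0], 1]

```text
time: 33.75
tool_pos: [0.5124, -0.0106, 0.1031]
tool_rot: [-3.129, 0.01, -0.097]
force: [-3.0, 24.4, 9.0]
finger_gap: 0.0207
finger_force: 12.0
```

It's against the stop with 24 N. I ease off, release and retreat to look.

Call:
move_arm:
  plan:
    - [[0, 0, 0], [-1, -2, 0], 0.5]
    - [[0, 0, 0], [-1, -2, 0], -0.2]
    - [[0, 0, 0], [-1, -2, 0], -0.2]
    - [[0, 0, 0], [-1, -2, 0], -0.2]
    - [[0, 0, 0], [-1, -2, -50], -0.2]
    - [[0, 0, 0], [-1, -2, -110], -0.2]
    - [[0, 0, 0], [-60, 60, -110], 0]
    - [[0, 0, 0], [-100, 120, -110], 0]
    - [[0, 0, 0], [-120, 180, -110], 0]
    - [[0, 0, 0], [-140, 240, -110], 0]
    - [[0, 0, 0], [-150, 300, -110], 0]
    - [[0, 0, 0], [-150, 350, -110], 0]

```text
time: 35.25
tool_pos: [0.3368, -0.3377, 0.2133]
tool_rot: [3.141, -0.001, -0.094]
force: [0.8, 0.1, -0.5]
finger_gap: 0.0434
finger_force: 0.0
```

```bash
python3 - <<'E'
from h import *
print(get_state()["tool_pos"])
s=snapshot("top"); a0=np.arctan2(-.128,-.1)
for d,a in dark(s,(200,230,285,290)): print(d,a,px2pt(s,d,.118))
for x in(0,.05): print(x,proj(s,[*W(56+162.4*np.cos(a0-x),70+162.4*np.sin(a0-x)),.115]))
cv2.imwrite("pics/top10.png",cv2.resize(s["color"][150:300,160:410,::-1],None,fx=3,fy=3,interpolation=cv2.INTER_CUBIC))
E
```

```text
[ 0.33682974 -0.33765911  0.21333478]
[215.39473684 258.96052632] 76 [[0.47872975 0.10896181 0.118     ]]
0 [[259.40873921 248.09447631]]
0.05 [[257.32328927 250.08953837]]
```

View pics/top10.png

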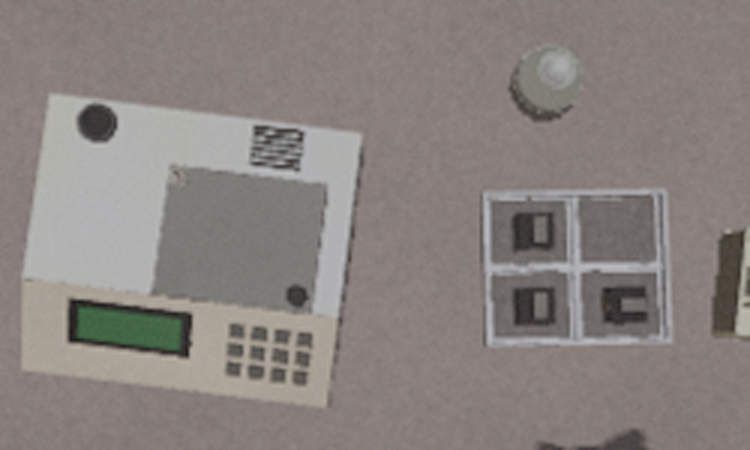

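The cover is shut: the knob is at (297,295) and lies where the shut pose predicts. Both bottles are untouched and three cartridges stand in the tray.

```bash
python3 -c "
from station import *
print(finish_job())"
```

```text
the job is handed in; nothing more can be done
None
```

I handed the job in: all three fitted cartridges (filters 2, 3 and 4; filter1's bay was empty) stand mid-cell in separate tray cells, the cover is swung back against its shut stop, the reagent bottle was never approached and the stoppered bottle hadn't moved in the last picture; no verdict was returned.

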